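Lift the cutter tray out of the slide-cover box and hold it level

ROBOT

A 6-joint arm with a two-finger parallel gripper is mounted at the origin on the work surface. World frame = base frame: x ahead of the robot, y to its left, z up, the work surface at z = 0. Lengths are in m, angles in rad, forces in N, time in s.
With the tool pointing down it reaches from about 0.25 to 0.85 m from the base axis. Payload 12.5 kg.
Tool frame: the origin (TCP) lies at the very end of the fingers, on their centre line; the grasp point (between the pads) lies 19 mm behind it; y points along the fingers, x is the direction in which the jaws open and shut, and the axes are right-handed (so a half turn about y gives the same grasp; the last joint's range is limited). The gripper opens to 93 mm and grips with 3 to 60 N. Pads are 15 mm wide; open, the fingers measure 128 mm over their backs; the gripper's body (75 mm by 188 mm) begins 65 mm behind the grasp point.
Start: joints at [-1.328, 0.351, 1.652, -0, 1.139, -0.085], TCP at [0.177, -0.521, 0.219] pointing down, gripper open.
Joint ranges: [-2.75, 2.75], [-0.79, 2.1], [0.01, 2.65], [-1.57, 4.71], [0.07, 3.14], [-2.87, 2.87]. Speed limits (rad/s): [2.22, 2.22, 2.79, 3.14, 3.14, 3.14].

INTERFACE

Orientations are given as a rotation vector (axis times angle).
In Python, from rig import status, optics, hand_in gives the robot as it stands.
- The arm moves only by the shell command python3 -m creep 'ROWS' [OPENING] [FORCE]. ROWS is JSON, one flat list of numbers, 4 for each row, row after row: the shift along the tool's x, y, z in cm, then the turn about the tool's y in degrees. A call has 1 to 20 rows; each row is the pose to reach, as a shift and turn from the pose commanded when the call began, along the tool's axes at that moment; what a row does not reach only later rows make up. A row lasts 1/8 s, in which the tool goes at most 62.5 mm and 10.7 degrees, less where a joint would pass 70% of its speed; a pose out of reach is approached as far as the arm can. A call with a gripper value outside its range is refused whole. OPENING is the finger opening in cm, from 0 to 9.3, set as the call begins (- or left out, the last holds). The fingers move at their own pace and stop on an object; FORCE is the grip in N (left out, the last holds). Time passes only in rows, so rows that repeat a pose let the fingers close. It gives the time, the measured TCP pose, the force and the opening at its end, in the units of the state.
- status.sense(): the state, without advancing time (a new reading comes with each control period).
- optics.capture(name): name is "scene" or "side" or "wrist"; returns a dict with "image" (384x512x3 uint8, blue, green, red), "K" (3x3 intrinsics, pixels), "view" (4x4, takes a point from world to camera coordinates). Camera axes: x right, y up, looking along -z (the intrinsics and any distortion apply to the point x, -y, -z); pixel columns grow to the right and rows downward; lengths in m; the calibration is good to about 2 mm. The wrist camera is an equidistant fisheye: a pixel r from the principal point sees the ray r / f radians off the axis. A picture is of the moment at which its call begins. There is no depth.
- hand_in(): hands the job in, once; it reports no verdict.
The state is a dict: "time_s": time; "joint_pos": joint angles; "qd": joint speeds; "joint_torque": joint torques, N m; "tool_pos": TCP position; "ee_rot": TCP orientation; "ft_force": force on the tool from outside, world axes, zero at the start; "wrist_torque": the same for the moment, N m; "gripper_width": opening from 0.0 (shut) to 1.0 (fully open).
Only numpy, scipy, OpenCV 4.12 (cv2) and the standard library are available. Lean on these libraries where they do the work, as an engineer would, in place of code of your own. Each camera call takes 0.05 s, during which the arm holds its last target.

TASK

Slide the flat cover of the wooden two-bay box all the way along to its stop, so that the bay with the steel cutter tray is fully open, and only then take the tray by its bar handle and lift it out, keeping it level with all three cutters on it. Finish while still holding the tray by its handle, level and still in the air, its underside at least 6 cm above the top of the box: do not put it down or let go. Leave the white container, the basket and the whisk where they are.

Things in the scene. Friction and masses are not known exactly. Their poses are not given: they have to be found in the camera images.
- box: fixed open-topped beechwood box, 156 (x) x 304 (y) x 95 mm high, with two bays side by side along its y axis, each 140 mm square inside, bay centres at y = -74 mm (holds the tray) and y = +74 mm (holds only a flat scraper, top at 22 mm); walls 8 mm, floor 8 mm thick. Guide rails along the two long sides rise to 106 mm and leave 138 mm clear between them. Origin at the centre of its underside, z up, y the slide direction
- cover (a joint): position of the sliding cover, m: 0 = it covers the tray's bay (-y), 0.148 = its stop, fully over the other bay (+y); it slides along the box's +y axis, may start slightly open, with about 1.5 N of friction (plus light damping), and stays where it is left
- cover_grip (a point): centre of the top face of the grip bar on the cover: bar 70 mm along the box's x, 16 mm along y (the slide direction), 28 mm high, its top 129 mm above the counter; it stands in the middle of the flat wooden cover (144 x 150 x 6 mm, upper face 101 mm above the counter)
- tray: loose steel carrying tray, 116 x 116 mm, rim 18 mm high, floor 3 mm, 0.2 to 0.4 kg, standing on the floor of the -y bay under the cover (its underside 8 mm above the counter), turned little against the box; origin at the centre of its underside, z up. It carries three loose cutters
- tray_handle (a point): middle of the tray's bar handle, 70 mm above the tray's underside (78 mm above the counter at the start): a straight bar along the tray's y axis, 109 mm long, 12 mm wide (x) and 12 mm high, on two end posts at y = +-51 mm; nothing but the cutters (tops 39 mm above the counter) lies below its middle; the cover passes 11 mm above it
- cutter1: a plain round steel pastry cutter (open ring), 40 mm outer diameter, 28 mm high, wall 2 mm, 30 g, standing loose at the -x, -y corner of the tray; origin at the centre of its underside
- cutter2: a plain round steel pastry cutter (open ring), 36 mm outer diameter, 28 mm high, wall 2 mm, 30 g, standing loose at the -x, +y corner of the tray; origin at the centre of its underside
- cutter3: a plain round steel pastry cutter (open ring), 44 mm outer diameter, 28 mm high, wall 2 mm, 30 g, standing loose at the +x side of the tray; origin at the centre of its underside
- container: bystander: round white plastic container with a twist cap, 90 mm diameter, 140 mm high, loose, on the counter to the robot's right; origin under its centre
- basket: bystander: round rattan proofing basket, 190 mm diameter, 80 mm high, loose, on the counter to the robot's right; origin under its centre
- whisk: bystander: beechwood dough whisk with steel wire loops, 320 mm long, up to 70 mm wide, 18 mm high, lying loose across the counter beyond the box; origin where handle and wire meet, x towards the wire end

How it is judged:
On the way, in this order (a step that is already met when the one before it is completed fails the run):
1. the cover is slid fully open (at least 0.140 of 0.148 m) while the tray still stands in its bay (value of joint cover above 0.14 m and height (world z) of tray below 0.02 m), for 0.2 s.
2. the tray is lifted clear of the box, level, in the fingers (height (world z) of tray above 0.145 m and angle between tray's own z axis and vertical below 0.12 rad and contact force between tray and box below 0.2 N and contact force between the fingers and tray above 1 N), for 0.3 s.
At the end, for the whole second after the job is handed in: fingers hold the tray (>1 N), underside over 145 mm above the counter (50 above the box), tilt < 0.12 rad, < 0.02 m/s and 0.15 rad/s, not touching box or bystanders; cover at 0.135 m or more; all cutters within the tray rim; container, basket and whisk moved < 30 mm (all of step 2 and value of joint cover above 0.135 m and linear speed of tray below 0.02 m/s and angular speed of tray below 0.15 rad/s and x of cutter1 in the frame of tray between -0.056 and 0.056 m and y of cutter1 in the frame of tray between -0.056 and 0.056 m and z of cutter1 in the frame of tray between -0.004 and 0.03 m and x of cutter2 in the frame of tray between -0.056 and 0.056 m and y of cutter2 in the frame of tray between -0.056 and 0.056 m and z of cutter2 in the frame of tray between -0.004 and 0.03 m and x of cutter3 in the frame of tray between -0.056 and 0.056 m and y of cutter3 in the frame of tray between -0.056 and 0.056 m and z of cutter3 in the frame of tray between -0.004 and 0.03 m and distance of each of container, basket, whisk from where it was at the start of the episode below 0.03 m and contact force between tray and container below 0.2 N and contact force between tray and basket below 0.2 N and contact force between tray and whisk below 0.2 N); the arm keeps its last pose, push and grip.
It fails at once if the tray is tipped by more than 0.35 rad (angle between tray's own z axis and vertical above 0.35 rad).
It fails at once if the container is shifted more than 30 mm (distance of container from where it was at the start of the episode above 0.03 m).
It fails at once if the basket is shifted more than 30 mm (distance of basket from where it was at the start of the episode above 0.03 m).
It fails at once if the whisk is shifted more than 30 mm (distance of whisk from where it was at the start of the episode above 0.03 m).
It also fails if it takes over 53 s, if anything falls off the work surface, if the arm or the gripper's body presses on something with over 40 N, if the wrist force passes 120 N, or if a joint passes its speed limit or range.

## Working session

There is one attempt and no reset: what is moved stays moved. The work goes in short steps, Python scripts to look and compute and a shell command to move; the robot and the scene stay as the last step left them, time stands still between calls to the robot, and variables do not carry over. Pictures are saved under pics/ and viewed, and the job is handed in when it is done.

```bash
ls; mkdir -p pics; python3 - <<'E'
from rig import status, optics
import cv2, numpy as np
print(status.sense())
for n in ["scene","side","wrist"]:
    c=optics.capture(n); cv2.imwrite(f"pics/{n}0.png",c["image"]); print(n,c["K"].tolist(),np.round(c["view"],4).tolist(), [k for k in c])
E
```

```text
pics
{'time_s': 0.0, 'joint_pos': array([-1.32760001e+00,  3.51230963e-01,  1.65242712e+00, -1.94470323e-05,
        1.13909058e+00, -8.46175872e-02]), 'qd': array([-6.51862315e-04, -8.05167769e-05,  4.26139535e-04,  1.20713070e-03,
        1.15036973e-04,  1.59075743e-03]), 'joint_torque': array([ 1.03501225e-03, -4.97324717e+01, -2.85254610e+01,  6.99512637e-02,
        2.56970990e-02, -9.90359104e-05]), 'tool_pos': array([ 0.1770129 , -0.52037253,  0.21810316]), 'ee_rot': array([-1.34588213,  0.96503695, -0.9635612 ]), 'ft_force': array([ 0.05637988, -0.12164136, -0.03782419]), 'wrist_torque': array([ 0.02433023, -0.04618117, -0.0136972 ]), 'gripper_width': 1.0004322819687839}
scene [[423.979289626526, 0.0, 251.06322838085072], [0.0, 423.979289626526, 194.45972161067183], [0.0, 0.0, 1.0]] [[0.8, 0.6, 0.0041, -0.3932], [-0.4832, 0.6402, 0.5972, 0.3484], [0.3557, -0.4797, 0.8021, -1.5231], [0.0, 0.0, 0.0, 1.0]] ['image', 'K', 'view']
side [[475.6558733165254, 0.0, 253.03445604028946], [0.0, 475.6558733165254, 192.36398436224803], [0.0, 0.0, 1.0]] [[0.9775, -0.2101, 0.0179, -0.6162], [0.1382, 0.7022, 0.6984, -0.0345], [-0.1593, -0.6803, 0.7154, -1.4239], [0.0, 0.0, 0.0, 1.0]] ['image', 'K', 'view']
wrist [[297.3186396354542, 0.0, 254.78060978002378], [0.0, 297.3186396354542, 186.57698529739187], [0.0, 0.0, 1.0]] [[0.3203, -0.9473, -0.0019, -0.5495], [0.9055, 0.3068, -0.2933, 0.0333], [0.2784, 0.0923, 0.956, -0.3928], [0.0, 0.0, 0.0, 1.0]] ['image', 'K', 'view']
```

View pics/scene0.png

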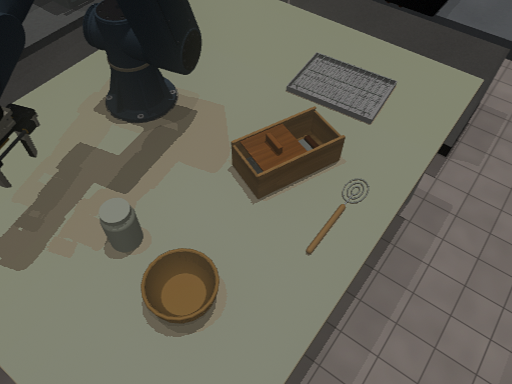

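View pics/side0.png

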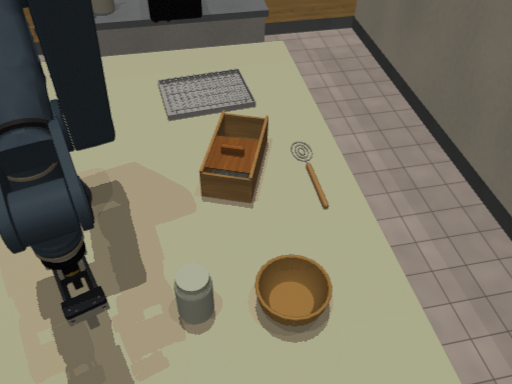

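View pics/wrist0.png

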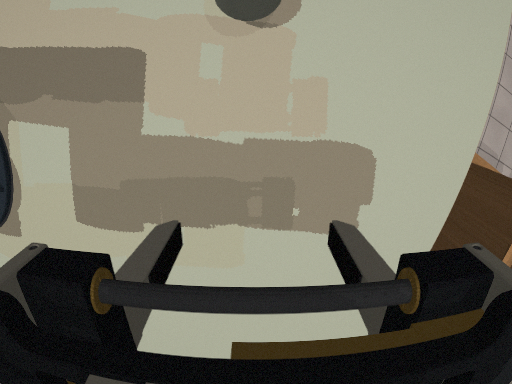

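The scene view shows the box at about (288,150) with its cover bar at (274,144). The side view shows it at about (237,157) with the bar at (232,151). The container, basket and whisk are well clear on the right and far sides. I'll zoom in on the box next.

```bash
python3 - <<'E'
import cv2, numpy as np
a=cv2.imread("pics/scene0.png")[100:205,220:355]; b=cv2.imread("pics/side0.png")[105:205,190:285]
cv2.imwrite("pics/c1.png",cv2.resize(a,None,fx=5.5,fy=5.5,interpolation=cv2.INTER_CUBIC))
cv2.imwrite("pics/c2.png",cv2.resize(b,None,fx=6,fy=6,interpolation=cv2.INTER_CUBIC))
E
```

```text
(no output)
```

View pics/c1.png

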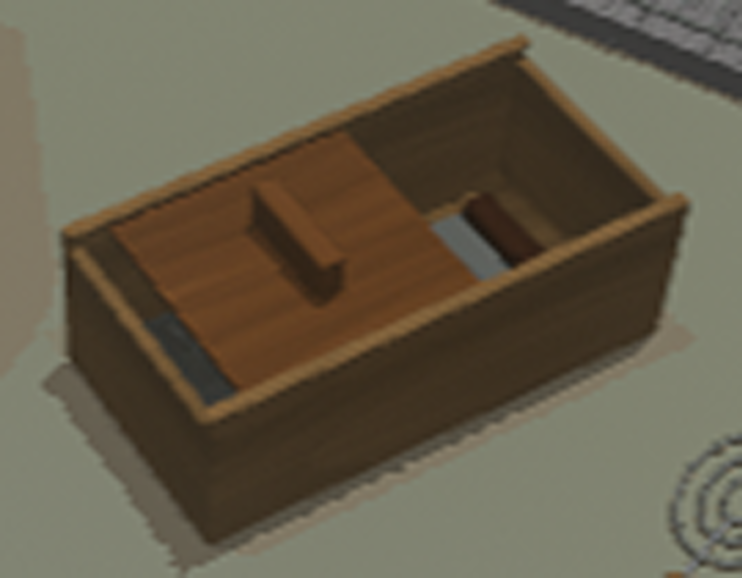

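View pics/c2.png

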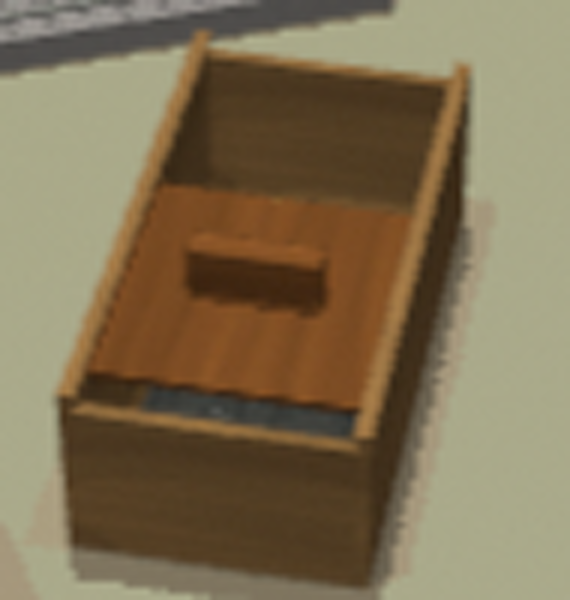

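```bash
cat > h.py <<'E'
import numpy as np, cv2
from scipy.optimize import least_squares
from rig import status, optics
C={}
def cam(n):
    if n not in C:
        c=optics.capture(n); C[n]=(np.array(c["K"]),np.array(c["view"]),c["image"])
    return C[n]
def ray(n,px):
    K,V,_=cam(n); R=V[:3,:3]; o=-R.T@V[:3,3]
    d=np.array([(px[0]-K[0,2])/K[0,0],-(px[1]-K[1,2])/K[1,1],-1.]); return o,R.T@d
def plane(n,px,z):
    o,d=ray(n,px); return o+d*(z-o[2])/d[2]
def proj(n,P):
    K,V,_=cam(n); p=V[:3,:3]@P+V[:3,3]; return np.array([K[0,2]+K[0,0]*p[0]/-p[2],K[1,2]+K[1,1]*-p[1]/-p[2]])
E
cat > m.py <<'E'
from h import *
f1=lambda u,v:((u+.5)/5.5-.5+220,(v+.5)/5.5-.5+100)
f2=lambda u,v:((u+.5)/6-.5+190,(v+.5)/6-.5+105)
S=[(65,232),(525,40),(687,203),(208,418)]; D=[(62,397),(203,35),(467,68),(370,437)]
ob=[]
for s,d,l in zip(S,D,[(-.078,-.152),(-.078,.152),(.078,.152),(.078,-.152)]):
    a=plane("scene",f1(*s),.106)[:2];b=plane("side",f2(*d),.106)[:2]; print(a.round(4),b.round(4)); ob+= [(l,(a+b)/2)]
def res(p):
    c,s=np.cos(p[2]),np.sin(p[2]);R=np.array([[c,-s],[s,c]])
    return np.concatenate([R@np.array(l)+p[:2]-o for l,o in ob])
r=least_squares(res,[.55,0,0]); p=r.x; print("box",p,np.degrees(p[2]),(r.fun*1000).round(1))
c,s=np.cos(p[2]),np.sin(p[2]);R=np.array([[c,-s],[s,c]])
def tb(P): return (R.T@(np.array(P)[:2]-p[:2])).round(4)
for n,f,q,z in [("scene",f1,(258,186),.129),("scene",f1,(337,263),.129),("side",f2,(188,240),.129),("side",f2,(325,257),.129),
 ("scene",f1,(112,228),.101),("scene",f1,(345,133),.101),("scene",f1,(240,388),.101),("side",f2,(85,376),.101),("side",f2,(358,410),.101),("side",f2,(165,185),.101),("side",f2,(410,213),.101),
 ("scene",f1,(262,178),.129),("scene",f1,(250,187),.129),("scene",f1,(343,262),.129),("scene",f1,(328,268),.129)]:
    print(n,q,tb(plane(n,f(*q),z)))
for y in(0,):pass
E
python3 m.py
```

```text
[ 0.4592 -0.0541] [ 0.4582 -0.0571]
[0.5758 0.2242] [0.5746 0.2206]
[0.7146 0.1661] [0.7122 0.1635]
[ 0.5965 -0.1114] [ 0.5989 -0.113 ]
box [ 0.58624572  0.05486022 -0.39515227] -22.64055716511081 [-3.   0.2 -2.4  2.7  3.4  0.3  2.  -3.3]
scene (258, 186) [-0.0334 -0.0547]
scene (337, 263) [ 0.0344 -0.0487]
side (188, 240) [-0.0354 -0.0521]
side (325, 257) [ 0.0344 -0.051 ]
scene (112, 228) [-0.0694 -0.124 ]
scene (345, 133) [-0.0673  0.0244]
scene (240, 388) [ 0.0613 -0.123 ]
side (85, 376) [-0.0696 -0.1306]
side (358, 410) [ 0.0662 -0.1275]
side (165, 185) [-0.066   0.0216]
side (410, 213) [0.0647 0.0252]
scene (262, 178) [-0.0374 -0.0498]
scene (250, 187) [-0.0349 -0.0588]
scene (343, 262) [ 0.0354 -0.0457]
scene (328, 268) [ 0.0351 -0.0546]
```

```bash
cat > go.py <<'E'
from h import *
from scipy.spatial.transform import Rotation as Ro
import sys
B=np.array([.58625,.05486]);yaw=-.39515
cb,sb=np.cos(yaw),np.sin(yaw)
RB=np.array([[cb,-sb],[sb,cb]])
def w(x,y,z): return np.r_[RB@[x,y]+B,z]
def rows(P,ang):
    s=status.sense(); R=Ro.from_rotvec(s["ee_rot"]).as_matrix(); d=R.T@(P-s["tool_pos"])
    print("t",s["time_s"],"tcp",s["tool_pos"].round(4),"axes x",R[:,0].round(3),"y",R[:,1].round(3),"j",s["joint_pos"].round(3),"F",s["ft_force"].round(1))
    print("box frame tcp",(RB.T@(s["tool_pos"][:2]-B)).round(4))
    # turn t about tool y: new x axis = R @ (cos t,0,-sin t)
    best=[]
    for a in (ang,ang+np.pi):
        v=R.T@np.array([np.cos(a),np.sin(a),0]); best.append(round(np.degrees(np.arctan2(-v[2],v[0])),2))
    print("shift cm",(d*100).round(2),"turn options",best)
E
python3 - <<'E'
from go import *
rows(w(0,-.051,.22),yaw+np.pi/2)
print(w(0,-.051,.1),w(0,-.074,.1))
print("container",plane("scene",(116,208),.14),"basket", plane("scene",(180,270),.08))
E
```

```text
t 0.25 tcp [ 0.1771 -0.5205  0.2184] axes x [ 0.322 -0.947 -0.001] y [-0.     0.001 -1.   ] j [-1.328  0.351  1.652  0.     1.139 -0.085] F [-0.4  0.2  0.2]
box frame tcp [-0.1561 -0.6886]
shift cm [-37.48  -0.14  53.89] turn options [np.float64(-138.58), np.float64(41.42)]
[0.56661772 0.00779012 0.1       ] [ 0.55776395 -0.01343747  0.1       ]
container [ 0.39144978 -0.43245028  0.14      ] basket [ 0.60948163 -0.44509878  0.08      ]
```

```bash
python3 -m creep '[-1.5,0,2.15,1.6, -4.3,0,6.2,4.8, -7.2,0,10.35,8, -10.1,0,14.5,11.2, -13,0,18.65,14.3, -15.9,0,22.8,17.5, -18.8,0,26.95,20.7, -21.7,0,31.1,23.9, -24.6,0,35.25,27.1, -27.5,0,39.4,30.3, -30.4,0,43.55,33.5, -33.3,0,47.7,36.7, -35.8,0,51.4,39.5, -37.48,0,53.89,41.42, -37.48,0,53.89,41.42]' 4
python3 - <<'E'
from go import *
rows(w(0,-.051,.106),yaw+np.pi/2)
c=optics.capture("wrist"); cv2.imwrite("pics/w1.png",c["image"])
E
```

```text
time_s: 2.17
tool_pos: [0.5671, 0.0089, 0.2182]
ee_rot: [-0.997, 1.493, -1.492]
ft_force: [-0.7, 0.8, -0.4]
gripper_width: 0.432
t 2.175 tcp [0.5671 0.0089 0.2182] axes x [-0.383 -0.924  0.   ] y [-0.  0. -1.] j [-0.066  0.382  1.607  0.     1.153  1.897] F [-0.7  0.8 -0.4]
box frame tcp [ 0.     -0.0498]
shift cm [ 0.12 11.22  0.  ] turn options [np.float64(-179.88), np.float64(0.12)]
```

View pics/w1.png

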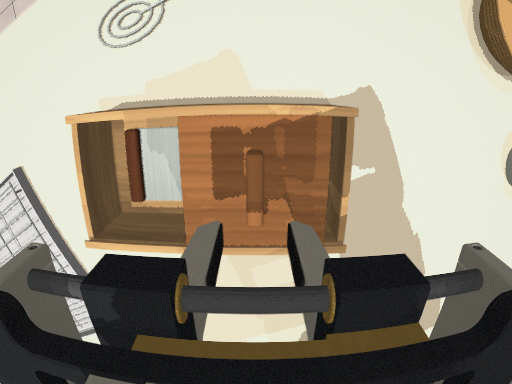

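The wrist view shows the bar at about columns 247–263, rows 150–226, centred laterally between the fingers. I'll check its position with the fisheye calibration.

```bash
cat >> go.py <<'E'
def wpt(px,z,c=None):
    c=c or optics.capture("wrist"); K=np.array(c["K"]);V=np.array(c["view"]);R=V[:3,:3];o=-R.T@V[:3,3]
    dx,dy=px[0]-K[0,2],px[1]-K[1,2]; r=np.hypot(dx,dy); th=r/K[0,0]; u=np.array([dx,dy])/max(r,1e-9)
    d=R.T@np.array([np.sin(th)*u[0],-np.sin(th)*u[1],-np.cos(th)]); P=o+d*(z-o[2])/d[2]
    return P, (RB.T@(P[:2]-B)).round(4)
E
python3 - <<'E'
from go import *
c=optics.capture("wrist")
for q,z in [((247,150),.129),((263,150),.129),((247,225),.129),((263,225),.129),((66,122),.106),((358,109),.106),((345,250),.106),((86,247),.106)]:
    P,b=wpt(q,z,c); print(q,P.round(4),b)
im=c["image"][130:260,170:360]; cv2.imwrite("pics/w1c.png",cv2.resize(im,None,fx=4,fy=4,interpolation=cv2.INTER_CUBIC))
E
```

```text
(247, 150) [ 6.036e-01 -1.000e-04  1.290e-01] [ 0.0371 -0.044 ]
(263, 150) [ 0.5982 -0.0129  0.129 ] [ 0.0371 -0.0579]
(247, 225) [0.5381 0.0278 0.129 ] [-0.034  -0.0435]
(263, 225) [0.5323 0.0139 0.129 ] [-0.034  -0.0585]
(66, 122) [0.7087 0.1684 0.106 ] [0.0693 0.152 ]
(358, 109) [ 0.5976 -0.1126  0.106 ] [ 0.075  -0.1502]
(345, 250) [ 0.4579 -0.0544  0.106 ] [-0.0764 -0.1503]
(86, 247) [0.5717 0.2262 0.106 ] [-0.0794  0.1525]
```

View pics/w1c.png

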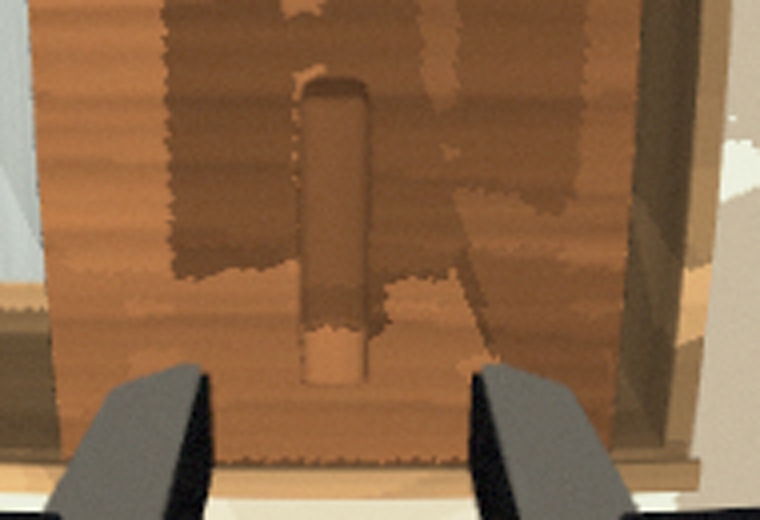

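```bash
python3 -m creep '[0.1,2,0,0.1, 0.1,5,0,0.1, 0.1,8,0,0.1, 0.1,10,0,0.1, 0.1,11.2,0,0.1, 0.1,11.2,0,0.1]' 4
python3 -m creep '[0,0,0,0, 0,0,0,0, 0,0,0,0, 0,0,0,0, 0,0,0,0, 0,0,0,0]' 0.5 15
python3 - <<'E'
from go import *
rows(w(0,.074,.106),yaw+np.pi/2)
E
```

```text
time_s: 3.02
tool_pos: [0.5658, 0.0062, 0.1064]
ee_rot: [-0.995, 1.496, -1.495]
ft_force: [0.1, 0.2, 0.3]
gripper_width: 0.434
time_s: 3.78
tool_pos: [0.5666, 0.0068, 0.1072]
ee_rot: [-0.994, 1.494, -1.495]
ft_force: [-0.3, 1.5, 5.9]
gripper_width: 0.17
t 3.775 tcp [0.5666 0.0068 0.1072] axes x [-0.386 -0.922 -0.   ] y [ 0.001  0.    -1.   ] j [-0.07   0.517  1.705  0.     0.919  1.897] F [-0.3  1.5  5.9]
box frame tcp [ 0.0004 -0.0519]
shift cm [-12.59   0.13  -0.06] turn options [np.float64(179.91), np.float64(-0.09)]
```

```bash
python3 -m creep '[-0.5,0,0,0, -1.5,0,0,0, -2.8,0,0,0, -4.1,0,0,0, -5.4,0,0,0, -6.7,0,0,0, -8,0,0,0, -9.3,0,0,0, -10.5,0,0,0, -11.4,0,0,0, -12,0,0,0, -12.3,0,0,0, -12.3,0,0,0]'
python3 - <<'E'
from go import *
rows(w(0,.074,.106),yaw+np.pi/2)
E
```

```text
time_s: 5.4
tool_pos: [0.6138, 0.1207, 0.1072]
ee_rot: [-0.994, 1.495, -1.495]
ft_force: [-3.0, 3.4, 7.3]
gripper_width: 0.171
t 5.4 tcp [0.6138 0.1207 0.1072] axes x [-0.386 -0.922 -0.001] y [ 0.     0.001 -1.   ] j [1.200e-01 6.100e-01 1.538e+00 1.000e-03 9.930e-01 2.087e+00] F [-3.   3.4  7.3]
box frame tcp [0.     0.0714]
shift cm [-0.26  0.12 -0.  ] turn options [np.float64(179.92), np.float64(-0.08)]
```

```bash
python3 -m creep '[-0.2,0,0,0, -0.4,0,0,0, -0.6,0,0,0, -0.7,0,0,0, -0.7,0,0,0]'
python3 - <<'E'
from go import *
rows(w(0,.074,.106),yaw+np.pi/2)
E
```

```text
time_s: 6.02
tool_pos: [0.6157, 0.1254, 0.1072]
ee_rot: [-0.998, 1.495, -1.496]
ft_force: [-7.2, -8.6, 10.8]
gripper_width: 0.17
t 6.025 tcp [0.6157 0.1254 0.1072] axes x [-0.386 -0.922  0.003] y [-0.002 -0.002 -1.   ] j [ 1.280e-01  6.160e-01  1.528e+00 -2.000e-03  1.000e+00  2.096e+00] F [-7.2 -8.6 10.8]
box frame tcp [0.     0.0765]
shift cm [ 0.25  0.12 -0.  ] turn options [np.float64(179.92), np.float64(-0.08)]
```

The cover has reached its stop: about 11 N of reaction and no further travel. I'll release it, rise and look.

```bash
python3 -m creep '[0.4,0,0,0, 0.4,0,0,0, 0.4,0,0,0, 0.4,-0.5,0,0, 0.4,-2.5,0,0, 0.4,-5,0,0, 0.4,-8,0,0, 0.4,-11,0,0, 0.4,-13,0,0, 0.4,-13,0,0]' 4
python3 - <<'E'
from go import *
rows(w(0,-.074,.236),yaw)
for n in ["scene","side","wrist"]:
    c=optics.capture(n); cv2.imwrite(f"pics/{n}2.png",c["image"])
    if n=="scene":cv2.imwrite("pics/d1.png",cv2.resize(c["image"][100:205,220:355],None,fx=5.5,fy=5.5,interpolation=cv2.INTER_CUBIC))
    if n=="side":cv2.imwrite("pics/d2.png",cv2.resize(c["image"][105:205,190:285],None,fx=6,fy=6,interpolation=cv2.INTER_CUBIC))
E
```

```text
time_s: 7.28
tool_pos: [0.6156, 0.1231, 0.2382]
ee_rot: [-0.992, 1.493, -1.496]
ft_force: [-0.2, 0.9, -1.2]
gripper_width: 0.43
t 7.275 tcp [0.6156 0.1231 0.2382] axes x [-0.386 -0.922 -0.002] y [ 0.003  0.    -1.   ] j [0.123 0.474 1.417 0.    1.247 2.091] F [-0.2  0.9 -1.2]
box frame tcp [0.0008 0.0743]
shift cm [14.83  0.2  -0.06] turn options [np.float64(-90.09), np.float64(89.91)]
```

View pics/wrist2.png

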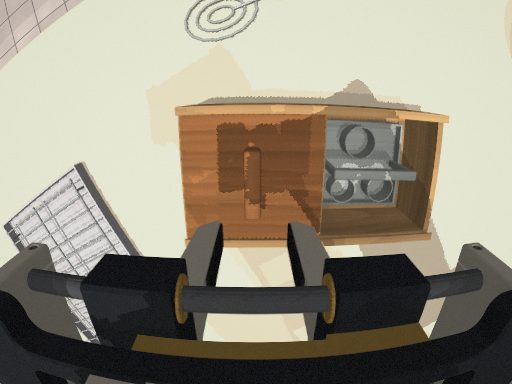

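View pics/d1.png

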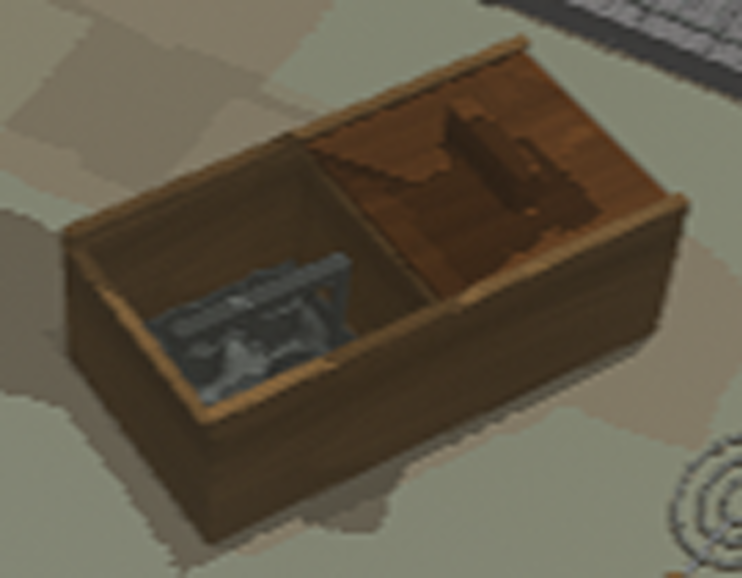

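View pics/d2.png

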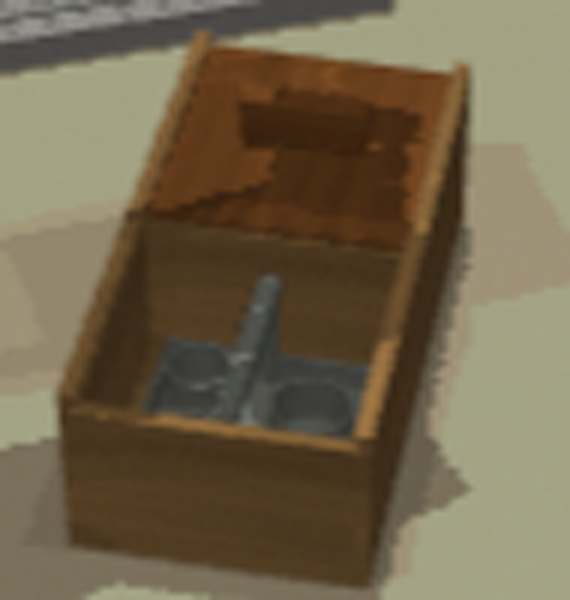

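The cover is fully over the +y bay (trailing edge on the divider) and the tray bay is open. In the wrist view the handle runs from (327,165) to (416,173) with the cutters around it. I'll move over the tray and turn 90°.

```bash
python3 -m creep '[0.8,0,0,-4, 2,0,0,-12, 3.6,0,0,-21, 5.2,0,0,-30, 6.8,0,0,-39, 8.4,0,0,-48, 10,0,0,-57, 11.6,0,0,-66, 12.8,0,0,-75, 14,0,0,-83, 14.8,0,0,-90, 14.8,0,0,-90, 14.8,0,0,-90]' 4
python3 - <<'E'
from go import *
rows(w(0,-.074,.236),yaw)
c=optics.capture("wrist"); cv2.imwrite("pics/w3.png",c["image"]); cv2.imwrite("pics/w3c.png",cv2.resize(c["image"][80:280,160:350],None,fx=3,fy=3,interpolation=cv2.INTER_CUBIC))
E
```

```text
time_s: 9.05
tool_pos: [0.5577, -0.0133, 0.2361]
ee_rot: [-1.548, 0.314, -0.313]
ft_force: [-0.0, 0.5, 0.1]
gripper_width: 0.427
t 9.05 tcp [ 0.5577 -0.0133  0.2361] axes x [ 0.921 -0.389 -0.001] y [-0.001  0.    -1.   ] j [-0.107  0.348  1.61   0.     1.184  0.292] F [-0.   0.5  0.1]
box frame tcp [-0.0001 -0.0739]
shift cm [ 0.01  0.01 -0.01] turn options [np.float64(-0.25), np.float64(179.75)]
```

View pics/w3.png

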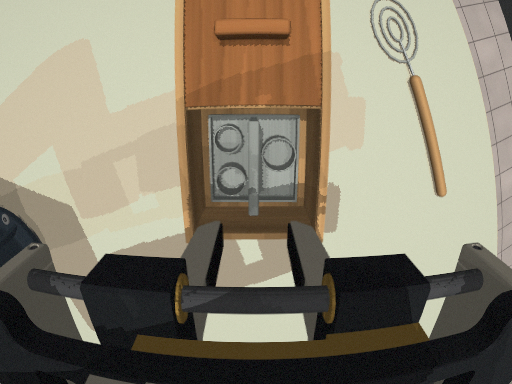

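View pics/w3c.png

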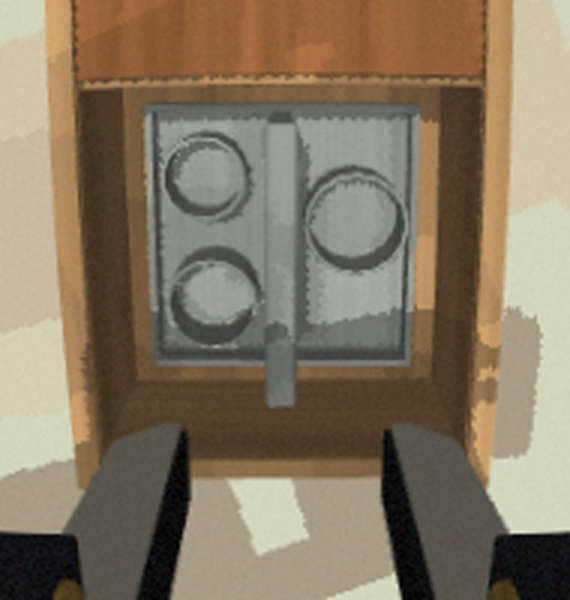

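The handle runs from crop (282,118) to (282,405), almost parallel to the box, with one cutter on its right and two on its left. Next I'll convert those pixels to positions.

```bash
python3 - <<'E'
from go import *
c=optics.capture("wrist")
f=lambda u,v:((u+.5)/3-.5+160,(v+.5)/3-.5+80)
for n,q,z in [("hFL",(268,122),.084),("hFR",(296,122),.084),("hNL",(266,405),.084),("hNR",(296,405),.084),
  ("rimFL",(145,105),.026),("rimFR",(419,105),.026),("rimNL",(155,366),.026),("rimNR",(411,366),.026),("dividerL",(78,85),.095),("divR",(483,82),.095)]:
    P,b=wpt(f(*q),z,c); print(n,P.round(4),b)
E
```

```text
hFL [0.5749 0.0426 0.084 ] [-0.0058 -0.0157]
hFR [0.584  0.0387 0.084 ] [ 0.0042 -0.0157]
hNL [ 0.5317 -0.0561  0.084 ] [-0.0077 -0.1234]
hNR [ 0.5423 -0.0606  0.084 ] [ 0.0039 -0.1235]
rimFL [0.5274 0.0667 0.026 ] [-0.0589 -0.0118]
rimFR [0.6337 0.0216 0.026 ] [ 0.0567 -0.0124]
rimNL [ 0.4822 -0.0408  0.026 ] [-0.0592 -0.1283]
rimNR [ 0.5887 -0.0858  0.026 ] [ 0.0564 -0.1289]
dividerL [0.5202 0.0821 0.095 ] [-0.0714 -0.0002]
divR [0.6498 0.0283 0.095 ] [ 0.0689 -0.0001]
```

```bash
python3 -m creep '[-0.1,1.5,0.4,-0.2, -0.1,4.5,0.4,-0.2, -0.1,8,0.4,-0.2, -0.1,11.5,0.4,-0.2, -0.1,14,0.4,-0.2, -0.1,16,0.4,-0.2, -0.1,17.3,0.4,-0.2, -0.1,17.7,0.4,-0.2, -0.1,17.7,0.4,-0.2]' 4
python3 -m creep '[0,0,0,0, 0,0,0,0, 0,0,0,0, 0,0,0,0, 0,0,0,0]' 0.5 10
python3 - <<'E'
from go import *
rows(w(-.0013,-.07,.059),yaw)
c=optics.capture("wrist"); cv2.imwrite("pics/w4.png",c["image"])
E
```

```text
time_s: 10.28
tool_pos: [0.5585, -0.0094, 0.0598]
ee_rot: [-1.549, 0.308, -0.309]
ft_force: [0.6, -0.1, -0.2]
gripper_width: 0.432
time_s: 10.9
tool_pos: [0.5582, -0.0094, 0.0598]
ee_rot: [-1.549, 0.309, -0.308]
ft_force: [-2.5, 0.7, 6.2]
gripper_width: 0.129
t 10.9 tcp [ 0.5582 -0.0094  0.0598] axes x [ 0.924 -0.383 -0.   ] y [-0.  0. -1.] j [-0.1    0.577  1.75   0.     0.816  0.293] F [-2.5  0.7  6.2]
box frame tcp [-0.0012 -0.0701]
shift cm [-0.01  0.08  0.01] turn options [np.float64(0.1), np.float64(-179.9)]
```

View pics/w4.png

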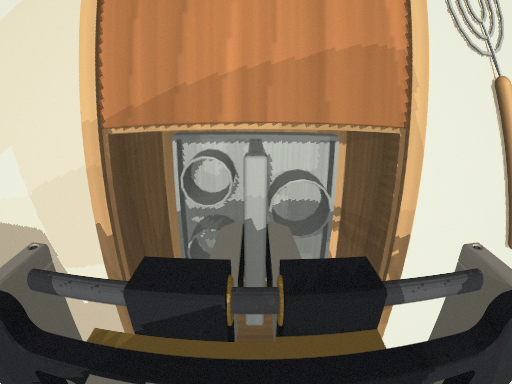

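The fingers hold the bar (12 mm opening) and the cutters are undisturbed. I'll firm up the grip and lift slowly.

```bash
python3 -m creep '[0,0,0,0, 0,0,0,0, 0,0,0,0, 0,-0.1,0,0, 0,-0.3,0,0, 0,-0.7,0,0, 0,-1.2,0,0, 0,-1.8,0,0, 0,-2.3,0,0, 0,-2.5,0,0, 0,-2.5,0,0]' 0.5 55
python3 - <<'E'
from go import *
rows(w(-.0013,-.07,.059+.16),yaw); print(status.sense()["wrist_torque"], status.sense()["gripper_width"])
c=optics.capture("wrist"); cv2.imwrite("pics/w5.png",c["image"])
c=optics.capture("side"); cv2.imwrite("pics/s5.png",cv2.resize(c["image"][65:205,150:310],None,fx=4,fy=4,interpolation=cv2.INTER_CUBIC))
E
```

```text
time_s: 12.32
tool_pos: [0.5584, -0.0095, 0.0848]
ee_rot: [-1.549, 0.308, -0.309]
ft_force: [0.2, -0.3, -4.6]
gripper_width: 0.123
t 12.325 tcp [ 0.5584 -0.0095  0.0848] axes x [ 0.924 -0.383  0.   ] y [ 0.  0. -1.] j [-0.1    0.538  1.739  0.     0.865  0.293] F [ 0.2 -0.3 -4.6]
box frame tcp [-0.001  -0.0701]
shift cm [-3.000e-02 -1.342e+01  1.000e-02] turn options [np.float64(0.1), np.float64(-179.9)]
[-0.08858158 -0.01238122 -0.04111562] 0.12329496383342042
```

View pics/w5.png

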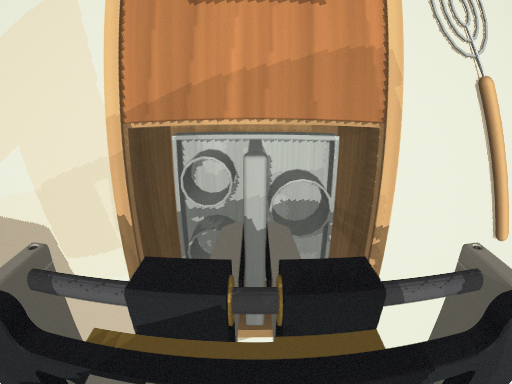

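View pics/s5.png

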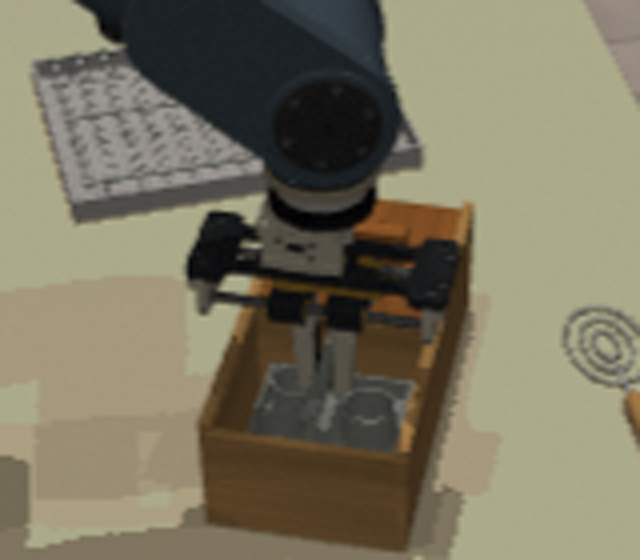

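The tray is off the floor and fixed in the wrist view (its rim corners are still at about (177,137) and (338,137)), so it is level. The weight reads about 4.6 N. I'll lift on.

```bash
python3 -m creep '[0,-0.2,0,0, 0,-0.7,0,0, 0,-1.5,0,0, 0,-2.4,0,0, 0,-3.4,0,0, 0,-4.4,0,0, 0,-5.4,0,0, 0,-6.4,0,0, 0,-7.4,0,0, 0,-8.4,0,0, 0,-9.4,0,0, 0,-10.4,0,0, 0,-11.4,0,0, 0,-12.4,0,0, 0,-13.3,0,0, 0,-14,0,0, 0,-14.6,0,0, 0,-15,0,0, 0,-15.2,0,0, 0,-15.2,0,0]'
python3 -m creep '[0,0,0,0, 0,0,0,0, 0,0,0,0, 0,0,0,0, 0,0,0,0, 0,0,0,0]'
python3 - <<'E'
from go import *
rows(w(-.0013,-.07,.237),yaw); print(np.abs(status.sense()["qd"]).max(), status.sense()["gripper_width"])
c=optics.capture("wrist"); cv2.imwrite("pics/w6.png",c["image"])
c=optics.capture("side"); cv2.imwrite("pics/s6.png",cv2.resize(c["image"][45:205,150:350],None,fx=4,fy=3.75,interpolation=cv2.INTER_CUBIC))
c=optics.capture("scene"); cv2.imwrite("pics/sc6.png",c["image"])
E
```

```text
time_s: 14.92
tool_pos: [0.5584, -0.0095, 0.2366]
ee_rot: [-1.549, 0.309, -0.309]
ft_force: [-1.2, -0.1, -4.8]
gripper_width: 0.122
time_s: 15.68
tool_pos: [0.5583, -0.0095, 0.2366]
ee_rot: [-1.549, 0.309, -0.309]
ft_force: [0.6, -0.1, -4.6]
gripper_width: 0.123
t 15.675 tcp [ 0.5583 -0.0095  0.2366] axes x [ 0.924 -0.383 -0.   ] y [-0. -0. -1.] j [-0.1    0.348  1.609 -0.     1.185  0.293] F [ 0.6 -0.1 -4.6]
box frame tcp [-0.001  -0.0701]
shift cm [-0.03 -0.04  0.01] turn options [np.float64(0.1), np.float64(-179.9)]
0.0011350620697051148 0.12318346934988252
```

View pics/w6.png

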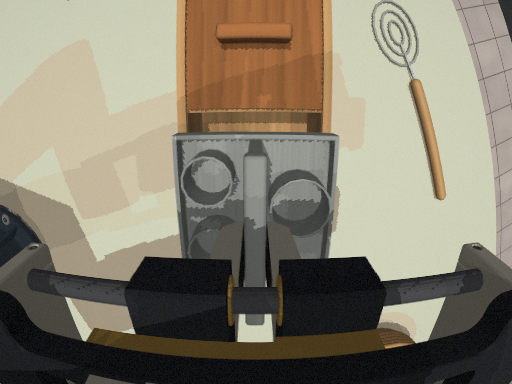

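View pics/s6.png

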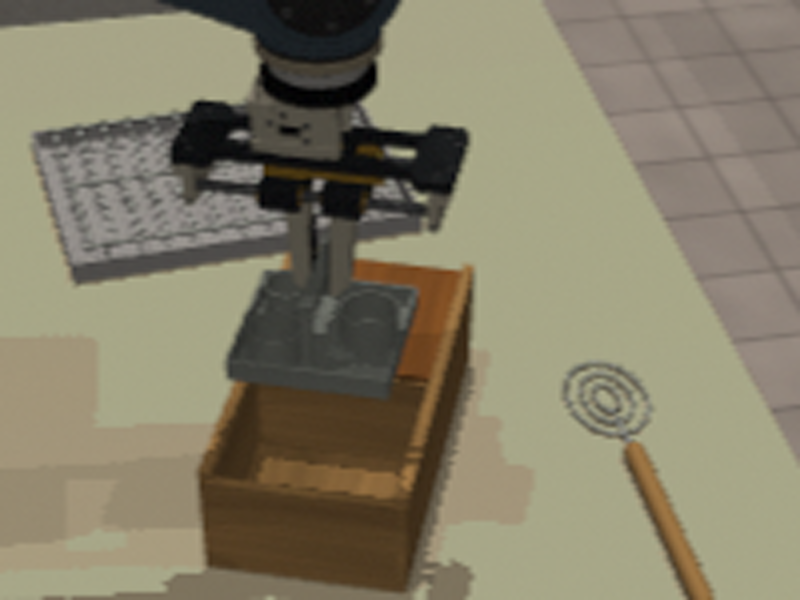

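View pics/sc6.png

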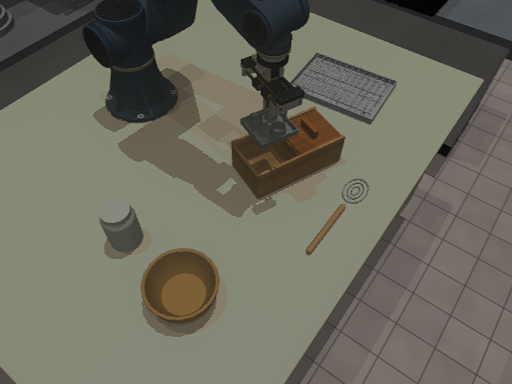

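The tray is at the same wrist-image position as before the lift (rim corners (175,135) and (338,135)), so it hasn't tipped. The underside is about 0.185 m up, all three cutters are aboard, the cover is still open, and the container, basket and whisk look unchanged. I'm handing in.

```bash
python3 -c "
from rig import hand_in
print(hand_in())"
```

```text
the job is handed in; nothing more can be done
None
```

I slid the cover to its stop first, then gripped the tray by the middle of its bar handle. I lifted it straight up and handed in while still holding it. No verdict is reported, so the results below are my own checks.

- **Cover:** the grip bar moved from about y = -51 mm to +74 mm in the box frame. It ended against the stop, with about 11 N of reaction. The last wrist and scene pictures show it still fully open.
- **Tray:** it is held with a 55 N grip at about 12 mm opening, matching the handle width. The underside is about 185 mm above the counter, roughly 90 mm above the top of the box. It kept its place in the wrist view through the lift, so it is level. The arm was still and the load read a steady 4.6 N.
- **Cutters and bystanders:** two cutters are plain in the wrist view, and the third is partly behind a finger but still inside the rim. The container, basket and whisk look unmoved in the scene picture, judged by eye rather than measured.
- **Time:** about 16 s of the 53 s allowed.

The only disagreement was in locating the box. The scene and side cameras differed by up to about 4 mm at its corners, and the wrist view suggested a yaw up to about 1° different. Neither affected the grasps.

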